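# Zero the stroke counter and cover it

### The arm

A 6-joint arm with a two-finger parallel gripper is mounted at the origin on the work surface. World frame = base frame: x ahead of the robot, y to its left, z up, the work surface at z = 0. Lengths are in m, angles in rad, forces in N, time in s.
With the tool pointing down it reaches from about 0.25 to 0.725 m from the base axis. Payload 4 kg.
Tool frame: the origin (TCP) lies on the centre line of the jaws, within the pads' length; the fingertips stand 25 mm ahead of it and the grasp point (between the pads) lies 6 mm ahead of it; z points along the fingers, x is the direction in which the jaws open and shut, and the axes are right-handed (so a half turn about z gives the same grasp; the last joint's range is limited). The gripper opens to 85 mm and grips with 20 to 120 N. Pads are 22 mm wide; open, the fingers measure 114 mm over their backs; the gripper's body (76 mm by 85 mm) begins 54 mm behind the grasp point. The pads swing forward as they close: fully open they stand 13 mm farther back than shut.
Start: joints at [-1.155, 0.241, 0.005, 1.335, 0, 1.571], TCP at [0.202, -0.457, 0.256] pointing down, gripper open.
Joint ranges: [-2.72, 2.72], [-1.05, 1.87], [-1.09, 1.28], [-1.99, 2.15], [-1.42, 1.44], [-3.14, 3.14]. Speed limits (rad/s): [2.79, 2.79, 3.14, 3.14, 3.14, 3.14].

### API

Orientations are given as a unit quaternion [x, y, z, w].
In Python, from workcell import bot, imaging, order gives the robot as it stands.
- The arm moves only by the tool carry_out, never from a script. Its argument "moves" is a list of rows, each a list of 5 numbers: the shift along the tool's x, y, z scaled (see below), then the turn about the tool's z scaled (see below), then the opening, from -1 (shut) to 1 (fully open). In form: [[tx, ty, tz, roll, hand], ...]. A call has 1 to 20 rows; each row is the pose to reach, as a shift and turn from the pose commanded when the call began, along the tool's axes at that moment; what a row does not reach only later rows make up. The controller multiplies each number of a shift by 0.1 m and each number of a turn by 90 degrees. A row lasts 1/10 s, in which the tool goes at most 50 mm and 8.59 degrees, less where a joint would pass 70% of its speed; a pose out of reach is approached as far as the arm can. A call with a number of a shift or a turn outside -1 to 1 is refused whole. A call with a gripper value outside its range is refused whole. The fingers move at their own pace and stop on an object; the grip force is fixed at half the most. Time passes only in rows, so rows that repeat a pose let the fingers close. It gives the time, the measured TCP pose, the force and the opening at its end, in the units of the state.
- bot.get_obs(): the state, without advancing time (a new reading comes with each control period).
- imaging.camera(name): name is "side" or "top" or "wrist"; returns the picture (400x640x3 uint8, red, green, blue); there is no depth.
- imaging.camera_model(name): a dict with "fovy" (degrees; the focal length in pixels is half the picture's height over the tangent of half this angle, whatever the lens; pixels are square), "cx", "cy" (the principal point, pixels), "eye" and "rotation" of the camera in the world. Camera axes: x right, y up, looking along -z (the intrinsics and any distortion apply to the point x, -y, -z); pixel columns grow to the right and rows downward; lengths in m; the calibration is good to about 2 mm. The wrist camera is an equidistant fisheye: a pixel r from the principal point sees the ray r / f radians off the axis. A picture is of the moment at which its call begins: read the wrist's pose just before it. camera_model takes no time and is no camera call; for the wrist camera it gives the pose at the moment of the call.
- order.job_done(): hands the job in, once; it reports no verdict.
The state is a dict: "clock": time; "joint_pos": joint angles; "joint_vel": joint speeds; "tau": joint torques, N m; "eef_pos": TCP position; "tool_rot": TCP orientation; "ft_force": force on the tool from outside, world axes, zero at the start; "ft_torque": the same for the moment, N m; "grip_width": finger opening in m.
Only numpy, scipy, OpenCV 4.12 (cv2) and the standard library are available. Lean on these libraries where they do the work, as an engineer would, in place of code of your own. Each camera call takes 0.05 s, during which the arm holds its last target.

### The job

Get the press counter ready for the next print run: push its reset dial by the posts, without pinching or forcing it, back counter-clockwise until the red tab meets the red face of the zero stop, and keep leaning on it there with about 10 N for a second so that it is fully home. Then take the aluminium cover by its grip bar and lay it gently on the counter, flush with the box's edges all round, leaving the other things on the table where they are.

Things in the scene. Friction and masses are not known exactly. Their poses are not given: they have to be found in the camera images.
- counter: blue stroke counter, fixed to the table: a box 210 (its x) x 180 (its y) x 88 mm tall, open on top, walls 8 mm. Origin: centre of its underside, on the dial's axis. Inside, a black floor 46 mm up carries the white reset dial. The yellow stop block (14 mm wide, 68 to 97 mm from the axis, top 66 mm up) stands on its +x side; the block's red face, towards -y, is the zero stop
- counter_rim (a point): centre of the counter's open top, level with the rim (88 mm up); same axes as the counter
- dial (a joint): dial angle, rad: 0 with its red tab just on the stop's red face, growing clockwise from above (to 5.9). White disc, radius 66 mm, top 54 mm above the table, red pointer line and tab. Turns stiffly (about 3 N at a post), stays where left; the stop is a slightly springy buffer, about 6 N per mm at a post
- tab (a point): outer part of the red tab on the dial's rim, 74 mm from the dial's axis, 57 mm above the table
- post1 (a point): centre of the top of one of the dial's three black upright posts: 16 mm diameter, 27 mm tall, top 81 mm above the table, 44 mm from the dial's axis, 120 degrees apart; this one stands 60 degrees counter-clockwise of the tab
- post2 (a point): centre of the top of one of the dial's three black upright posts: 16 mm diameter, 27 mm tall, top 81 mm above the table, 44 mm from the dial's axis, 120 degrees apart; this one stands across the axis from the tab
- post3 (a point): centre of the top of one of the dial's three black upright posts: 16 mm diameter, 27 mm tall, top 81 mm above the table, 44 mm from the dial's axis, 120 degrees apart; this one stands 60 degrees clockwise of the tab
- cover: the counter's flat aluminium cover plate, 210 (its x) x 180 (its y) x 8 mm, loose, lying on the table, about 0.4 kg, no lip underneath. Origin: centre of its underside. A solid black grip bar on top, at the centre, 80 mm along its x, 18 mm wide, from 8 to 42 mm above the underside
- cover_grip (a point): point in the cover's grip bar to take hold of, 30 mm above the cover's underside
- ink_red: closed red ink jar, white cap, 68 mm wide, 85 mm tall; a bystander. Origin: underside
- ink_yellow: closed yellow ink jar, white cap, 68 mm wide, 85 mm tall; a bystander. Origin: underside
- tape: roll of brown tape lying flat, 100 mm wide, 24 mm tall; a bystander. Origin: underside
- squeegee: wooden squeegee with a black rubber blade, 240 mm long (its y), 45 mm tall; a bystander. Origin: underside
- knife: silver cutter knife lying flat, 160 mm long, 18 mm tall; a bystander. Origin: underside
- card_pack: orange packet of cards, 150 x 110 mm, 28 mm tall; a bystander. Origin: underside
- spatula: ink spatula lying flat, about 250 mm long; a bystander. Origin: underside

How it is judged:
On the way:
1. the dial is at its zero stop and is leant on there with more than 5 N for 0.4 s (value of joint dial below 0.03 rad and contact force between the fingers and dial above 5 N), for 0.4 s.
At the end, for the whole second after the job is handed in: The dial is within 0.06 rad of its zero stop; the cover lies at rest, released, right way up on the counter's rim (within 4 mm in height, 0.04 rad of level), its centre within 6 mm of the counter's and its long edges within 0.07 rad of the counter's (value of joint dial below 0.06 rad and horizontal distance between cover and counter_rim below 0.006 m and angle between the x axis of cover and the x axis of counter_rim, either way round below 0.07 rad and z of cover in the frame of counter_rim between -0.004 and 0.004 m and angle between cover's own z axis and vertical below 0.04 rad and linear speed of cover below 0.01 m/s); the robot touches nothing.
It fails at once if the fingers press or pinch the dial with more than 25 N (contact force between the fingers and dial above 25 N).
It fails at once if the cover is dropped or slammed on the counter (faster than 0.45 m/s just over it, as after a fall of about 10 mm) (horizontal distance between cover and counter_rim below 0.06 m and z of cover in the frame of counter_rim below 0.05 m and linear speed of cover above 0.45 m/s).
It fails at once if a bystander is moved by more than 30 mm (distance of any of ink_red, ink_yellow, tape, squeegee, knife, card_pack, spatula from where it was at the start of the episode above 0.03 m).
It also fails if it takes over 72 s, if anything falls off the work surface, if the arm or the gripper's body presses on something with over 40 N, if the wrist force passes 120 N, or if a joint passes its speed limit or range.

## Working session

There is one attempt and no reset: what is moved stays moved. The work goes in short steps, Python scripts to look and compute and a tool call to move; the robot and the scene stay as the last step left them, time stands still between calls to the robot, and variables do not carry over. Pictures are saved under pics/ and viewed, and the job is handed in when it is done.

Besides the shell and the picture viewer there is one more tool, called after ">>>" as name(argument=value, ...) on one line, values as JSON. carry_out: Moves the arm, as the interface text tells. Its arguments: {"type":"object","properties":{"moves":{"type":"array","items":{"type":"array","items":{"type":"number","minimum":-1,"maximum":1}}}},"required":["moves"]}

```bash
mkdir -p pics; ls
python3 - <<'E'
from workcell import bot, imaging, order
import cv2,json
for n in ("top","side","wrist"):
    m=imaging.camera_model(n);print(n,m)
    cv2.imwrite(f"pics/{n}0.png",imaging.camera(n)[:,:,::-1])
print(bot.get_obs())
E
```

```text
pics
top {'fovy': 49.93084712994393, 'cx': 311.4890188019357, 'cy': 193.5475410058034, 'eye': array([0.29642012, 0.04888213, 1.3665916 ]), 'rotation': array([-0.0724698 ,  0.06970992,  0.71252054, -0.69440848])}
side {'fovy': 43.61732383032305, 'cx': 317.83201311288065, 'cy': 197.918598206184, 'eye': array([0.38352813, 1.04087821, 1.06449393]), 'rotation': array([-0.02927819,  0.39193008,  0.91664393, -0.07278395])}
wrist {'fovy': 65.70646984690485, 'cx': 318.3133969700891, 'cy': 206.45973579965005, 'eye': array([ 0.27291251, -0.42548475,  0.37220191]), 'rotation': array([-0.13082236,  0.08514664, -0.53869777,  0.8279132 ])}
{'clock': 0.15, 'joint_pos': array([-1.15500938e+00,  2.41227044e-01,  4.04335438e-03,  1.33522716e+00,
       -3.09620198e-05,  1.57078227e+00]), 'joint_vel': array([ 0.00107957, -0.00277098,  0.00378474, -0.00166075, -0.00047736,
        0.00119266]), 'tau': array([-6.00941039e-04, -3.72635579e+01,  2.52638572e+01,  1.23614998e-02,
       -8.19113507e-05,  2.22941026e-05]), 'eef_pos': array([ 0.20176734, -0.45699575,  0.25562757]), 'tool_rot': array([ 8.37831103e-01, -5.45928924e-01, -6.84795127e-04, -4.27747097e-04]), 'ft_force': array([ 0.63386509, -0.7042842 , -0.20361394]), 'ft_torque': array([0.04800116, 0.03116812, 0.00814204]), 'grip_width': 0.08539497365230359}
```

```bash
ls pics
```

```text
side0.png
top0.png
wrist0.png
```

View pics/top0.png

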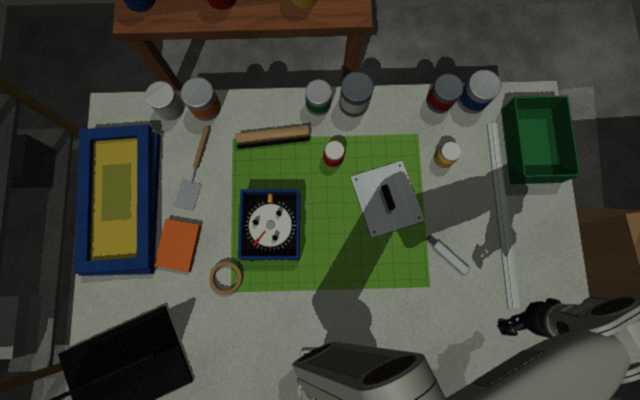

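View pics/side0.png

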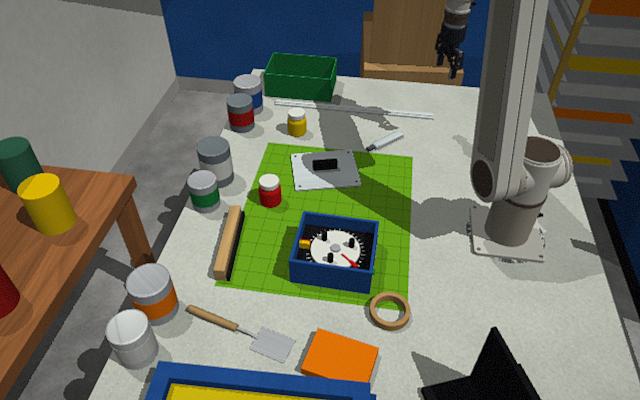

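View pics/wrist0.png

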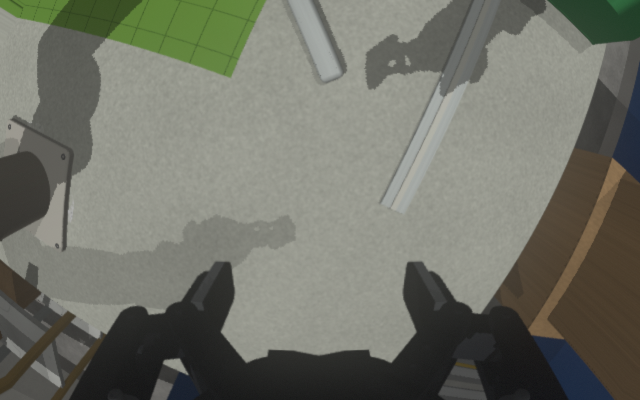

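```bash
cat > h.py <<'E'
import numpy as np,cv2
from scipy.spatial.transform import Rotation as R
from workcell import bot, imaging, order
def model(n): return imaging.camera_model(n)
def proj(n,P,m=None):
    m=m or model(n); P=np.atleast_2d(P).astype(float)
    f=200/np.tan(np.radians(m['fovy']/2))
    c=R.from_quat(m['rotation']).inv().apply(P-m['eye']); x,y,z=c[:,0],-c[:,1],-c[:,2]
    if n=='wrist':
        rr=np.hypot(x,y);t=np.arctan2(rr,z);s=f*t/np.maximum(rr,1e-9);u,v=x*s,y*s
    else: u,v=f*x/z,f*y/z
    return np.c_[u+m['cx'],v+m['cy']]
def ray(n,uv,m=None):
    m=m or model(n); f=200/np.tan(np.radians(m['fovy']/2))
    u,v=uv[0]-m['cx'],uv[1]-m['cy']
    if n=='wrist':
        r=np.hypot(u,v);t=r/f;d=np.array([u/r*np.sin(t),-v/r*np.sin(t),-np.cos(t)])
    else: d=np.array([u/f,-v/f,-1.])
    return R.from_quat(m['rotation']).apply(d),m['eye']
def onz(n,uv,z,m=None):
    d,e=ray(n,uv,m); return e+d*(z-e[2])/d[2]
def crop(src,dst,x0,y0,x1,y1,k):
    im=cv2.imread(src)[y0:y1,x0:x1]; cv2.imwrite(dst,cv2.resize(im,None,fx=k,fy=k,interpolation=cv2.INTER_CUBIC))
def obs():
    o=bot.get_obs();print({k:np.round(o[k],4) for k in('clock','eef_pos','tool_rot','ft_force','grip_width','joint_pos')});return o
E
python3 - <<'E'
from h import *
crop('pics/top0.png','pics/t1.png',225,175,325,275,6)
crop('pics/top0.png','pics/t2.png',340,150,440,250,6)
crop('pics/side0.png','pics/s1.png',280,200,390,300,6)
crop('pics/side0.png','pics/s2.png',280,140,370,200,8)
E
```

```text
(no output)
```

View pics/t1.png

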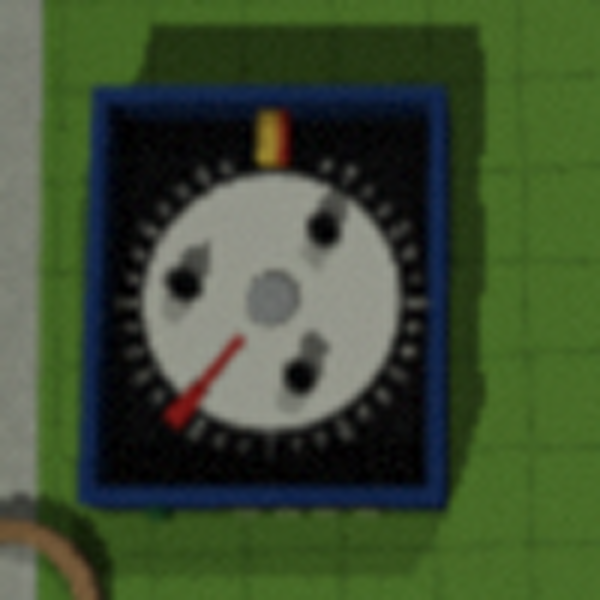

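View pics/t2.png

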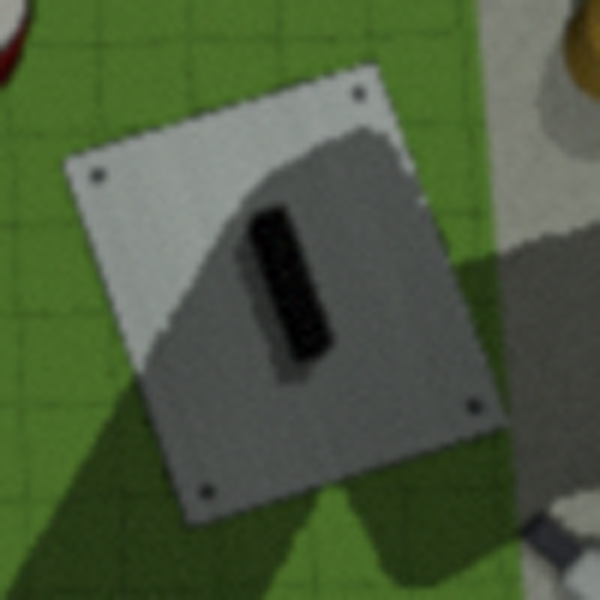

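View pics/s1.png

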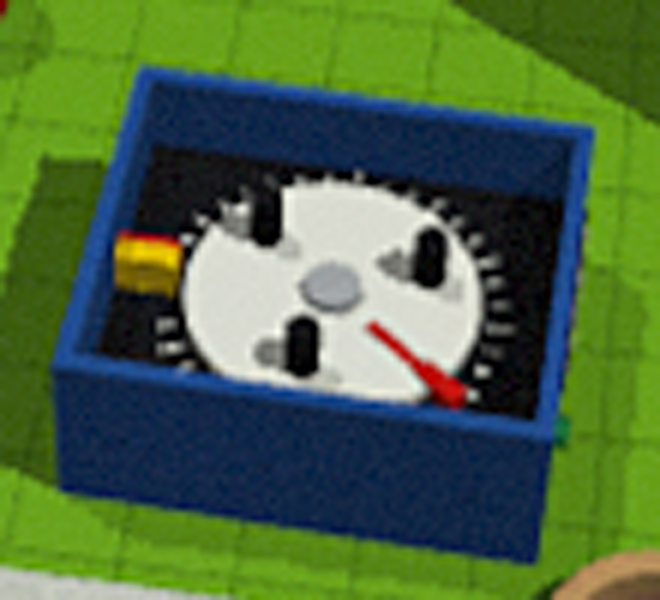

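View pics/s2.png

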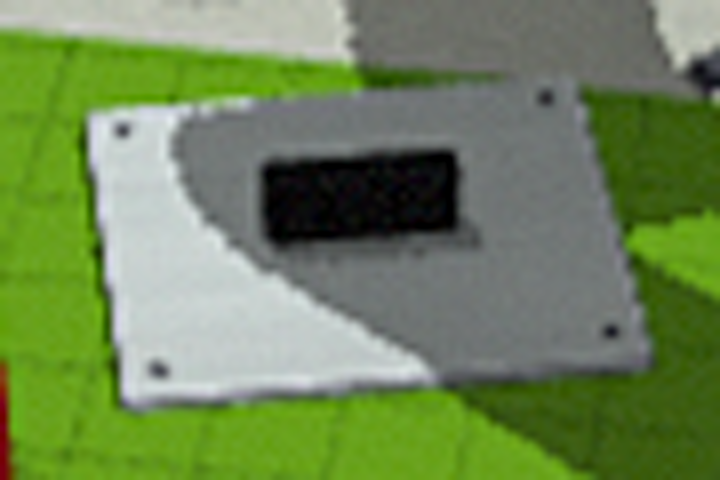

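```bash
cat >> h.py <<'E'
def fit(ptsw, x0, n_):
    # ptsw: list of (cam, model, uv, local xyz)
    from scipy.optimize import least_squares
    def res(p):
        r=[]
        for c,m,uv,l in ptsw:
            P=R.from_euler('z',p[2]).apply(l)+[p[0],p[1],0]
            r.append(proj(c,P,m)[0]-uv)
        return np.ravel(r)
    s=least_squares(res,x0,loss='soft_l1'); return s.x,res(s.x).reshape(-1,2)
def uc(p,x0,y0,k): return np.array([x0+(p[0]+.5)/k-.5,y0+(p[1]+.5)/k-.5])
E
python3 - <<'E'
from h import *
T=model('top');S=model('side')
def box(w,h,z): return [(s*w/2,t*h/2,z) for s,t in((1,1),(1,-1),(-1,-1),(-1,1))]
def go(tp,ts,k2,o2,o1,z,x0):
    L=box(.21,.18,z)
    a=[('top',T,uc(p,*o1,6),l) for p,l in zip(tp,L)]
    b=[('side',S,uc(p,*o2,k2),l) for p,l in zip(ts,L)]
    for nm,q in (('both',a+b),('top',a),('side',b)):
        x,r=fit(q,x0,0);print(nm,np.round(x,4));print(np.round(r,1).tolist())
# order: (+x,+y),(+x,-y),(-x,-y),(-x,+y)
print('counter')
go([(95,87),(447,87),(446,507),(82,504)],[(58,362),(145,68),(593,130),(555,437)],6,(280,200),(225,175),.088,[.3,.15,0])
print('cover')
go([(66,158),(376,63),(508,427),(190,525)],[(125,400),(88,115),(580,80),(650,355)],8,(280,140),(340,150),.008,[.35,-.1,.3])
E
```

```text
counter
both [ 0.4695  0.1796 -0.0266]
[[0.0, 0.1], [0.4, 0.1], [0.1, -0.2], [-0.3, 0.2], [-0.7, 0.5], [-0.6, -0.6], [0.9, -0.7], [0.3, 0.5]]
top [ 0.4696  0.1797 -0.0256]
[[-0.1, 0.1], [0.3, 0.0], [0.0, -0.3], [-0.3, 0.2]]
side [ 0.4694  0.1793 -0.028 ]
[[-0.7, 0.4], [-0.4, -0.7], [1.0, -0.7], [0.3, 0.5]]
cover
both [ 0.5527 -0.1918  0.2744]
[[-0.4, -0.1], [0.2, -0.1], [0.4, 0.0], [-0.3, 0.4], [-0.4, 0.0], [-0.2, -0.4], [-0.2, -0.4], [0.5, 0.5]]
top [ 0.5529 -0.1919  0.2742]
[[-0.4, -0.2], [0.2, -0.2], [0.4, -0.0], [-0.3, 0.3]]
side [ 0.5524 -0.1917  0.2747]
[[-0.3, 0.1], [-0.1, -0.4], [-0.1, -0.4], [0.6, 0.5]]
```

Run:
```python
from h import *
T=model('top');S=model('side')
c=np.array([.4695,.1796]);yaw=-.0266
def ang(P):
    d=P[:2]-c; a=np.degrees(np.arctan2(d[1],d[0])-yaw); return round(a,1),round(np.hypot(*d)*1000,1)
for nm,p,z in(('tab',(177,417),.057),('pA',(325,224),.081),('pB',(183,281),.081),('pC',(300,371),.081),('hub',(272,298),.058)):
    print(nm,ang(onz('top',uc(p,225,175,6),z,T)))
for nm,p,z in(('tab',(452,392),.057),('pA',(265,188),.081),('pB',(302,322),.081),('pC',(432,232),.081),('hub',(332,287),.06)):
    print(nm,ang(onz('side',uc(p,280,200,6),z,S)))
for nm,uv,z in (('red',(334,148),.085),('yel',(449,149),.085),('sq',(273,135),.045),('knife',(450,255),.01)): print(nm,onz('top',uv,z,T))
obs()
```

```text
tab (np.float64(141.0), np.float64(76.1))
pA (np.float64(-37.3), np.float64(45.3))
pB (np.float64(80.8), np.float64(44.0))
pC (np.float64(-157.0), np.float64(41.5))
hub (np.float64(32.2), np.float64(1.7))
tab (np.float64(140.4), np.float64(75.7))
pA (np.float64(-40.1), np.float64(48.4))
pB (np.float64(79.1), np.float64(42.7))
pC (np.float64(-154.2), np.float64(43.7))
hub (np.float64(68.2), np.float64(2.5))
red [ 0.70087698 -0.02304952  0.085     ]
yel [ 0.68795675 -0.3796572   0.085     ]
sq [0.76265053 0.17014895 0.045     ]
knife [ 0.36607436 -0.37712849  0.01      ]
{'clock': np.float64(0.15), 'eef_pos': array([ 0.2018, -0.457 ,  0.2556]), 'tool_rot': array([ 8.378e-01, -5.459e-01, -7.000e-04, -4.000e-04]), 'ft_force': array([ 0.6339, -0.7043, -0.2036]), 'grip_width': np.float64(0.0854), 'joint_pos': array([-1.155 ,  0.2412,  0.004 ,  1.3352, -0.    ,  1.5708])}
```

>>> carry_out(moves=[[-0.1,-0.1,0,-0.095,-1],[-0.2,-0.2,0,-0.19,-1],[-0.3,-0.3,0,-0.285,-1],[-0.4,-0.4,0,-0.38,-1],[-0.5,-0.5,0,-0.475,-1],[-0.6,-0.6,0,-0.57,-1],[-0.7,-0.7,0,-0.665,-1],[-0.8,-0.8,0,-0.76,-1],[-0.9,-0.9,0,-0.855,-1],[-1,-1,0,-0.955,-1],[-1,-1,0,-0.955,-1]])

```text
clock: 1.25
eef_pos: [0.2532, -0.3242, 0.2561]
tool_rot: [0.985, 0.173, -0.0, -0.0]
ft_force: [0.2, -0.6, 0.9]
grip_width: -0.0002
```

>>> carry_out(moves=[[0.1,-0.1,0,-0.095,-1],[0.2,-0.2,0,-0.19,-1],[0.3,-0.3,0,-0.285,-1],[0.4,-0.4,0,-0.38,-1],[0.5,-0.5,0,-0.475,-1],[0.6,-0.6,0,-0.57,-1],[0.7,-0.7,0,-0.665,-1],[0.8,-0.8,0,-0.76,-1],[0.9,-0.9,0,-0.855,-1],[1,-1,0,-0.955,-1],[1,-1,0,-0.955,-1]])

```text
clock: 2.35
eef_pos: [0.3136, -0.1972, 0.2562]
tool_rot: [0.604, 0.797, -0.0, -0.0]
ft_force: [0.4, 0.1, -0.6]
grip_width: 0.0002
```

>>> carry_out(moves=[[0.25,0.25,0,0,-1],[0.5,0.5,0,0,-1],[0.75,0.75,0,0,-1],[1,1,0,0,-1],[1,1,0,0,-1]])

```text
clock: 2.85
eef_pos: [0.3842, -0.0724, 0.2562]
tool_rot: [0.603, 0.797, 0.0, 0.0]
ft_force: [0.2, -0.3, 0.1]
grip_width: -0.0
```

>>> carry_out(moves=[[0.25,0.25,0,0,-1],[0.5,0.5,0,0,-1],[0.75,0.75,0,0,-1],[1,1,0,0,-1],[1,1,0,0,-1],[1,1,0,0,-1]])

```text
clock: 3.45
eef_pos: [0.4516, 0.0484, 0.2558]
tool_rot: [0.605, 0.797, -0.001, -0.0]
ft_force: [0.3, -0.7, 0.7]
grip_width: 0.0001
```

>>> carry_out(moves=[[0.3,0.3,0,0,-1],[0.6,0.6,0,0,-1],[0.9,0.9,0,0,-1],[1,0.97,0.2,0,-1],[1,0.97,0.4,0,-1]])

```text
clock: 3.95
eef_pos: [0.5192, 0.1716, 0.216]
tool_rot: [0.604, 0.797, 0.001, 0.001]
ft_force: [0.2, 0.1, 0.3]
grip_width: -0.0001
```

>>> carry_out(moves=[[0.15,0,0.2,0,-1],[0.25,0,0.4,0,-1],[0.25,0,0.6,0,-1],[0.25,0,0.6,0,-1]])

```text
clock: 4.35
eef_pos: [0.509, 0.1931, 0.1535]
tool_rot: [0.605, 0.796, -0.003, -0.002]
ft_force: [-0.5, 0.3, -0.1]
grip_width: -0.0003
```

Run:
```python
from h import *
m=model('wrist');o=obs()
cv2.imwrite('pics/w1.png',imaging.camera('wrist')[:,:,::-1])
cv2.imwrite('pics/top1.png',imaging.camera('top')[:,:,::-1])
crop('pics/top1.png','pics/t3.png',225,175,325,275,6)
c=np.array([.4695,.1796]);yaw=-.0266
for a,r,z in((141,.074,.057),(81,.044,.081),(-39,.044,.081),(201,.044,.081)):
    t=np.radians(a)+yaw; print(a,proj('wrist',[c[0]+r*np.cos(t),c[1]+r*np.sin(t),z],m))
```

```text
{'clock': np.float64(4.35), 'eef_pos': array([0.509 , 0.1931, 0.1535]), 'tool_rot': array([ 0.6051,  0.7962, -0.0031, -0.0015]), 'ft_force': array([-0.5443,  0.342 , -0.0621]), 'grip_width': np.float64(-0.0003), 'joint_pos': array([ 3.6280e-01,  3.9700e-01, -5.0700e-02,  1.1299e+00, -7.0000e-04,
        9.1700e-02])}
141 [[403.87469123 108.79311606]]
81 [[376.23789225 202.01776325]]
-39 [[259.16760208 209.45950486]]
201 [[309.95450564 101.24169763]]
```

View pics/w1.png

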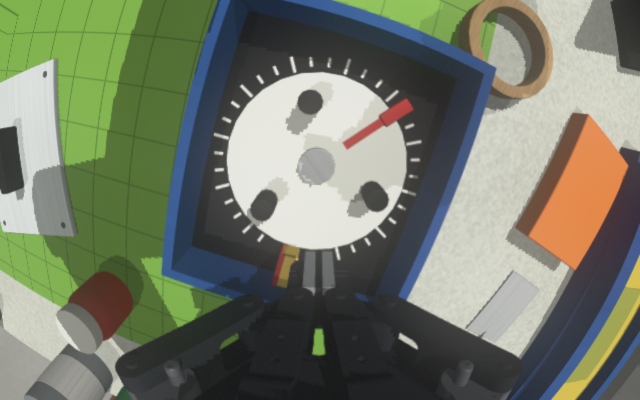

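>>> carry_out(moves=[[0,0,0.2,0,-1],[0,0,0.4,0,-1],[0,0,0.55,0,-1],[0,0,0.66,0,-1],[0,0,0.66,0,-1],[0,0,0.66,0,-1]])

```text
clock: 5.05
eef_pos: [0.5119, 0.1956, 0.0913]
tool_rot: [0.604, 0.797, 0.001, 0.0]
ft_force: [0.4, -0.1, -0.1]
grip_width: -0.0001
```

```bash
cat >> h.py <<'E'
C=np.array([.4695,.1796])
def arc(angs,r=.044):
    o=obs(); Rt=R.from_quat(o['tool_rot']).as_matrix()
    for a in angs:
        w=np.array([C[0]+r*np.cos(np.radians(a)),C[1]+r*np.sin(np.radians(a)),o['eef_pos'][2]])-o['eef_pos']
        t=Rt.T@w/.1; print(round(a,1),[round(x,2) for x in t[:2]])
E
python3 - <<'E'
from h import *
arc(np.r_[np.linspace(24,205,19)])
E
```

```text
{'clock': np.float64(5.05), 'eef_pos': array([0.5119, 0.1956, 0.0913]), 'tool_rot': array([6.04e-01, 7.97e-01, 6.00e-04, 4.00e-04]), 'ft_force': array([ 0.3738, -0.1284, -0.1305]), 'grip_width': np.float64(-0.0001), 'joint_pos': array([ 3.650e-01,  4.583e-01, -1.341e-01,  9.770e-01, -1.000e-04,
        9.130e-02])}
24.0 [np.float64(0.02), np.float64(-0.02)]
34.1 [np.float64(0.1), np.float64(-0.03)]
44.1 [np.float64(0.17), np.float64(-0.06)]
54.2 [np.float64(0.23), np.float64(-0.11)]
64.2 [np.float64(0.29), np.float64(-0.16)]
74.3 [np.float64(0.34), np.float64(-0.22)]
84.3 [np.float64(0.37), np.float64(-0.29)]
94.4 [np.float64(0.39), np.float64(-0.36)]
104.4 [np.float64(0.4), np.float64(-0.44)]
114.5 [np.float64(0.4), np.float64(-0.52)]
124.6 [np.float64(0.38), np.float64(-0.59)]
134.6 [np.float64(0.35), np.float64(-0.66)]
144.7 [np.float64(0.3), np.float64(-0.73)]
154.7 [np.float64(0.25), np.float64(-0.78)]
164.8 [np.float64(0.19), np.float64(-0.83)]
174.8 [np.float64(0.12), np.float64(-0.86)]
184.9 [np.float64(0.04), np.float64(-0.88)]
194.9 [np.float64(-0.03), np.float64(-0.89)]
205.0 [np.float64(-0.11), np.float64(-0.89)]
```

>>> carry_out(moves=[[0.02,-0.02,0.03,0,-1],[0.06,-0.02,0.03,0,-1],[0.1,-0.03,0.03,0,-1],[0.135,-0.045,0.03,0,-1],[0.17,-0.06,0.03,0,-1],[0.2,-0.085,0.03,0,-1],[0.23,-0.11,0.03,0,-1],[0.26,-0.135,0.03,0,-1],[0.29,-0.16,0.03,0,-1],[0.315,-0.19,0.03,0,-1],[0.34,-0.22,0.03,0,-1]])

```text
clock: 6.15
eef_pos: [0.4812, 0.2219, 0.0873]
tool_rot: [0.604, 0.797, -0.0, 0.001]
ft_force: [2.5, -1.1, -0.7]
grip_width: -0.0
```

Run:
```python
from h import *
arc(np.linspace(84,240,20))
cv2.imwrite('pics/top2.png',imaging.camera('top')[:,:,::-1]);cv2.imwrite('pics/w2.png',imaging.camera('wrist')[:,:,::-1])
```

```text
{'clock': np.float64(6.15), 'eef_pos': array([0.4812, 0.2219, 0.0873]), 'tool_rot': array([ 0.6041,  0.7969, -0.    ,  0.0009]), 'ft_force': array([ 2.5289, -1.1301, -0.6783]), 'grip_width': np.float64(-0.0), 'joint_pos': array([ 0.4329,  0.4324, -0.1891,  0.9486, -0.0016,  0.1595])}
84.0 [np.float64(0.03), np.float64(-0.06)]
92.2 [np.float64(0.05), np.float64(-0.12)]
100.4 [np.float64(0.06), np.float64(-0.19)]
108.6 [np.float64(0.06), np.float64(-0.25)]
116.8 [np.float64(0.06), np.float64(-0.31)]
125.1 [np.float64(0.04), np.float64(-0.37)]
133.3 [np.float64(0.01), np.float64(-0.43)]
141.5 [np.float64(-0.02), np.float64(-0.48)]
149.7 [np.float64(-0.06), np.float64(-0.53)]
157.9 [np.float64(-0.11), np.float64(-0.57)]
166.1 [np.float64(-0.16), np.float64(-0.61)]
174.3 [np.float64(-0.22), np.float64(-0.64)]
182.5 [np.float64(-0.28), np.float64(-0.66)]
190.7 [np.float64(-0.34), np.float64(-0.67)]
198.9 [np.float64(-0.4), np.float64(-0.67)]
207.2 [np.float64(-0.46), np.float64(-0.66)]
215.4 [np.float64(-0.52), np.float64(-0.64)]
223.6 [np.float64(-0.58), np.float64(-0.62)]
231.8 [np.float64(-0.64), np.float64(-0.58)]
240.0 [np.float64(-0.68), np.float64(-0.54)]
```

View pics/w2.png

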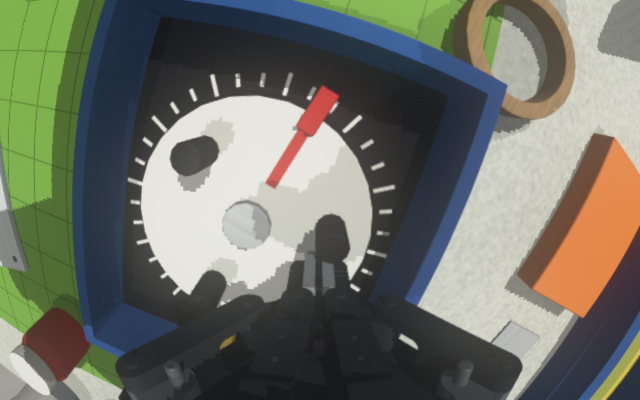

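>>> carry_out(moves=[[0.03,-0.06,0,0,-1],[0.05,-0.12,0,0,-1],[0.06,-0.19,0,0,-1],[0.06,-0.25,0,0,-1],[0.06,-0.31,0,0,-1],[0.04,-0.37,0,0,-1],[0.01,-0.43,0,0,-1],[-0.02,-0.48,0,0,-1],[-0.06,-0.53,0,0,-1],[-0.11,-0.57,0,0,-1],[-0.16,-0.61,0,0,-1],[-0.22,-0.64,0,0,-1],[-0.28,-0.66,0,0,-1],[-0.34,-0.67,0,0,-1],[-0.4,-0.67,0,0,-1],[-0.46,-0.66,0,0,-1],[-0.52,-0.64,0,0,-1]])

```text
clock: 7.95
eef_pos: [0.4314, 0.1542, 0.0866]
tool_rot: [0.604, 0.797, -0.002, -0.001]
ft_force: [-2.3, 1.7, 1.4]
grip_width: -0.0
```

Run:
```python
from h import *
arc(np.arange(220,276,4))
cv2.imwrite('pics/top3.png',imaging.camera('top')[:,:,::-1]);cv2.imwrite('pics/w3.png',imaging.camera('wrist')[:,:,::-1])
```

```text
{'clock': np.float64(7.95), 'eef_pos': array([0.4314, 0.1542, 0.0866]), 'tool_rot': array([ 0.6036,  0.7973, -0.0016, -0.0013]), 'ft_force': array([-2.2591,  1.6811,  1.4479]), 'grip_width': np.float64(-0.0), 'joint_pos': array([ 3.431e-01,  3.152e-01, -3.756e-01,  8.842e-01,  5.000e-04,
        6.840e-02])}
220 [np.float64(-0.04), np.float64(0.03)]
224 [np.float64(-0.07), np.float64(0.05)]
228 [np.float64(-0.09), np.float64(0.06)]
232 [np.float64(-0.12), np.float64(0.08)]
236 [np.float64(-0.14), np.float64(0.1)]
240 [np.float64(-0.17), np.float64(0.12)]
244 [np.float64(-0.19), np.float64(0.14)]
248 [np.float64(-0.21), np.float64(0.17)]
252 [np.float64(-0.23), np.float64(0.19)]
256 [np.float64(-0.24), np.float64(0.22)]
260 [np.float64(-0.26), np.float64(0.24)]
264 [np.float64(-0.27), np.float64(0.27)]
268 [np.float64(-0.28), np.float64(0.3)]
272 [np.float64(-0.29), np.float64(0.33)]
```

View pics/w3.png

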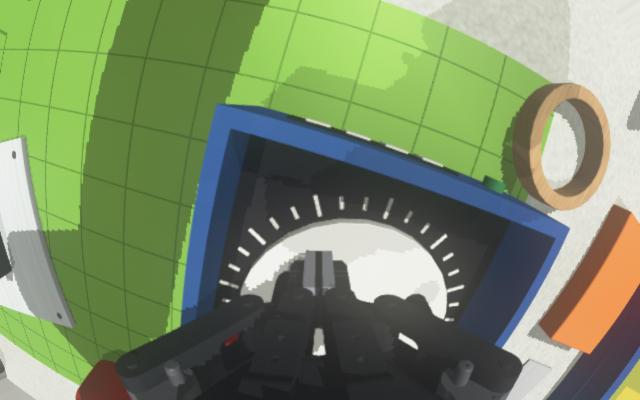

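>>> carry_out(moves=[[-0.04,0.03,0,0,-1],[-0.07,0.05,0,0,-1],[-0.09,0.06,0,0,-1],[-0.12,0.08,0,0,-1],[-0.14,0.1,0,0,-1],[-0.17,0.12,0,0,-1],[-0.17,0.12,0,0,-1]])

```text
clock: 8.75
eef_pos: [0.4501, 0.1421, 0.0874]
tool_rot: [0.604, 0.797, 0.0, 0.0]
ft_force: [-0.7, 1.8, -1.6]
grip_width: -0.0001
```

Run:
```python
from h import *
arc(np.arange(242,276,2))
cv2.imwrite('pics/top4.png',imaging.camera('top')[:,:,::-1]);cv2.imwrite('pics/side4.png',imaging.camera('side')[:,:,::-1])
crop('pics/side4.png','pics/s4.png',280,200,390,300,6)
crop('pics/top4.png','pics/t4.png',225,175,325,275,6)
```

```text
{'clock': np.float64(8.75), 'eef_pos': array([0.4501, 0.1421, 0.0874]), 'tool_rot': array([6.037e-01, 7.972e-01, 4.000e-04, 2.000e-04]), 'ft_force': array([-0.7499,  1.8044, -1.6499]), 'grip_width': np.float64(-0.0001), 'joint_pos': array([ 3.058e-01,  3.343e-01, -3.440e-01,  8.915e-01,  1.000e-04,
        3.140e-02])}
242 [np.float64(-0.01), np.float64(-0.02)]
244 [np.float64(-0.02), np.float64(-0.0)]
246 [np.float64(-0.03), np.float64(0.01)]
248 [np.float64(-0.04), np.float64(0.02)]
250 [np.float64(-0.05), np.float64(0.03)]
252 [np.float64(-0.06), np.float64(0.04)]
254 [np.float64(-0.07), np.float64(0.06)]
256 [np.float64(-0.07), np.float64(0.07)]
258 [np.float64(-0.08), np.float64(0.08)]
260 [np.float64(-0.09), np.float64(0.1)]
262 [np.float64(-0.09), np.float64(0.11)]
264 [np.float64(-0.1), np.float64(0.13)]
266 [np.float64(-0.11), np.float64(0.14)]
268 [np.float64(-0.11), np.float64(0.15)]
270 [np.float64(-0.12), np.float64(0.17)]
272 [np.float64(-0.12), np.float64(0.18)]
274 [np.float64(-0.12), np.float64(0.2)]
```

View pics/s4.png

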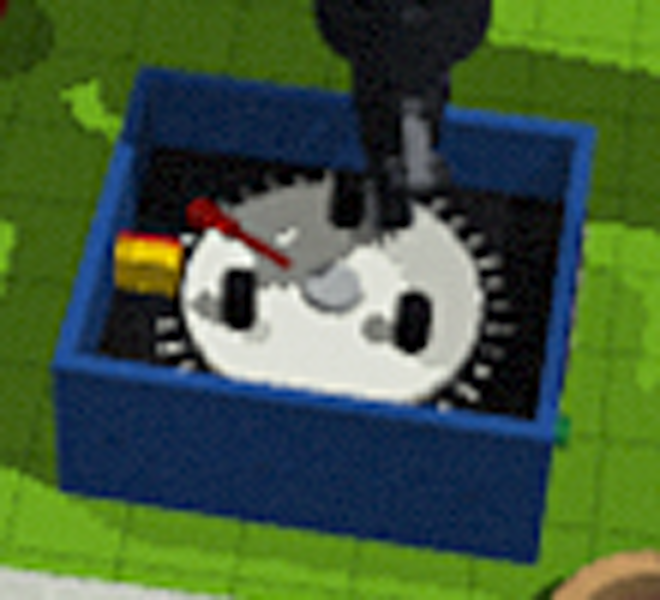

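View pics/t4.png

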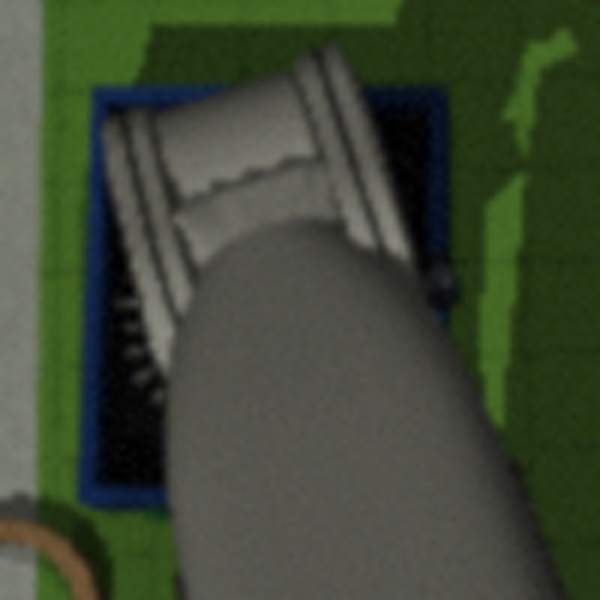

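Run:
```python
from h import *
S=model('side')
for nm,p,z in (('tab',(203,213),.057),('post3',(348,190),.081),('facetop',(180,233),.066)):
    d=onz('side',uc(p,280,200,6),z,S)[:2]-C; print(nm,np.degrees(np.arctan2(d[1],d[0])),np.hypot(*d))
```

```text
tab -28.05371758465496 0.07307778284936224
post3 -90.584104889607 0.036807884725973065
facetop -10.313039539361657 0.0724620039688869
```

>>> carry_out(moves=[[-0.02,0.0,0,0,-1],[-0.03,0.01,0,0,-1],[-0.04,0.02,0,0,-1],[-0.05,0.03,0,0,-1],[-0.06,0.04,0,0,-1],[-0.065,0.05,0,0,-1],[-0.07,0.06,0,0,-1],[-0.07,0.06,0,0,-1]])

```text
clock: 9.65
eef_pos: [0.4573, 0.1367, 0.0872]
tool_rot: [0.604, 0.797, -0.0, 0.0]
ft_force: [-1.8, 0.7, -1.0]
grip_width: 0.0
```

>>> carry_out(moves=[[-0.005,0.008,0,0,-1],[-0.005,0.016,0,0,-1],[-0.01,0.024,0,0,-1],[-0.01,0.032,0,0,-1],[-0.01,0.032,0,0,-1]])

```text
clock: 10.15
eef_pos: [0.4605, 0.1366, 0.0873]
tool_rot: [0.604, 0.797, -0.0, 0.0]
ft_force: [-1.9, -0.6, -0.9]
grip_width: 0.0
```

Run:
```python
from h import *
arc(np.arange(252,276,2))
cv2.imwrite('pics/side5.png',imaging.camera('side')[:,:,::-1])
crop('pics/side5.png','pics/s5.png',280,200,390,300,6)
```

```text
{'clock': np.float64(10.15), 'eef_pos': array([0.4605, 0.1366, 0.0873]), 'tool_rot': array([ 6.038e-01,  7.971e-01, -1.000e-04,  2.000e-04]), 'ft_force': array([-1.8602, -0.5721, -0.8633]), 'grip_width': np.float64(0.0), 'joint_pos': array([ 2.887e-01,  3.493e-01, -3.215e-01,  9.000e-01, -4.000e-04,
        1.440e-02])}
252 [np.float64(0.02), np.float64(-0.04)]
254 [np.float64(0.01), np.float64(-0.03)]
256 [np.float64(0.01), np.float64(-0.02)]
258 [np.float64(-0.0), np.float64(-0.0)]
260 [np.float64(-0.01), np.float64(0.01)]
262 [np.float64(-0.01), np.float64(0.03)]
264 [np.float64(-0.02), np.float64(0.04)]
266 [np.float64(-0.02), np.float64(0.05)]
268 [np.float64(-0.03), np.float64(0.07)]
270 [np.float64(-0.03), np.float64(0.08)]
272 [np.float64(-0.04), np.float64(0.1)]
274 [np.float64(-0.04), np.float64(0.11)]
```

View pics/s5.png

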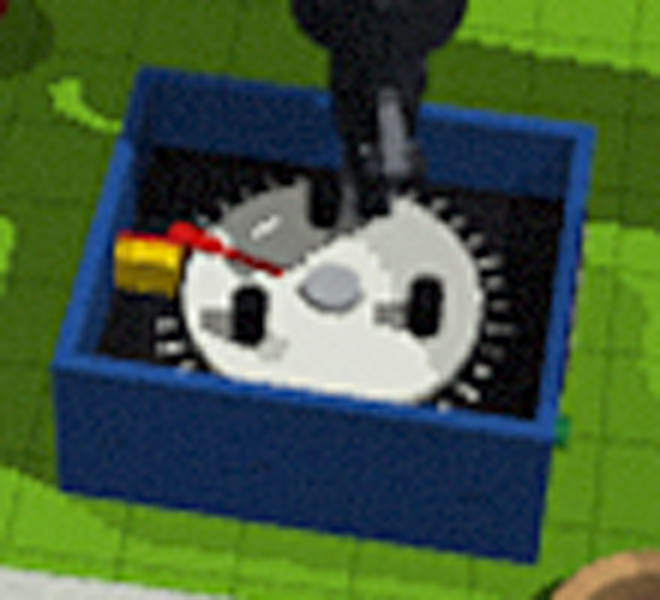

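>>> carry_out(moves=[[-0.002,0.006,0,0,-1],[-0.004,0.012,0,0,-1],[-0.006,0.018,0,0,-1],[-0.008,0.022,0,0,-1],[-0.008,0.022,0,0,-1]])

```text
clock: 10.7
eef_pos: [0.4628, 0.1367, 0.0873]
tool_rot: [0.604, 0.797, 0.0, -0.0]
ft_force: [-2.2, 1.2, -1.6]
grip_width: -0.0001
```

>>> carry_out(moves=[[-0.001,0.005,0,0,-1],[-0.002,0.01,0,0,-1],[-0.002,0.01,0,0,-1]])

```text
clock: 11.0
eef_pos: [0.4638, 0.1367, 0.0873]
tool_rot: [0.604, 0.797, 0.0, -0.0]
ft_force: [-3.3, 1.2, -1.4]
grip_width: 0.0003
```

>>> carry_out(moves=[[-0.001,0.005,0,0,-1],[-0.002,0.01,0,0,-1],[-0.002,0.01,0,0,-1]])

```text
clock: 11.3
eef_pos: [0.4649, 0.1368, 0.0873]
tool_rot: [0.604, 0.797, 0.0, 0.0]
ft_force: [-2.3, 1.8, -0.9]
grip_width: 0.0002
```

>>> carry_out(moves=[[-0.001,0.005,0,0,-1],[-0.001,0.005,0,0,-1]])

```text
clock: 11.5
eef_pos: [0.4651, 0.1368, 0.0873]
tool_rot: [0.604, 0.797, -0.0, -0.0]
ft_force: [-2.5, 1.5, -0.6]
grip_width: 0.0002
```

Run:
```python
from h import *
obs()
cv2.imwrite('pics/side6.png',imaging.camera('side')[:,:,::-1])
crop('pics/side6.png','pics/s6.png',290,225,350,265,12)
```

```text
{'clock': np.float64(11.5), 'eef_pos': array([0.4651, 0.1368, 0.0873]), 'tool_rot': array([ 6.037e-01,  7.972e-01, -1.000e-04, -2.000e-04]), 'ft_force': array([-2.5162,  1.5262, -0.5998]), 'grip_width': np.float64(0.0002), 'joint_pos': array([ 2.860e-01,  3.570e-01, -3.095e-01,  9.047e-01,  1.000e-04,
        1.150e-02])}
```

View pics/s6.png

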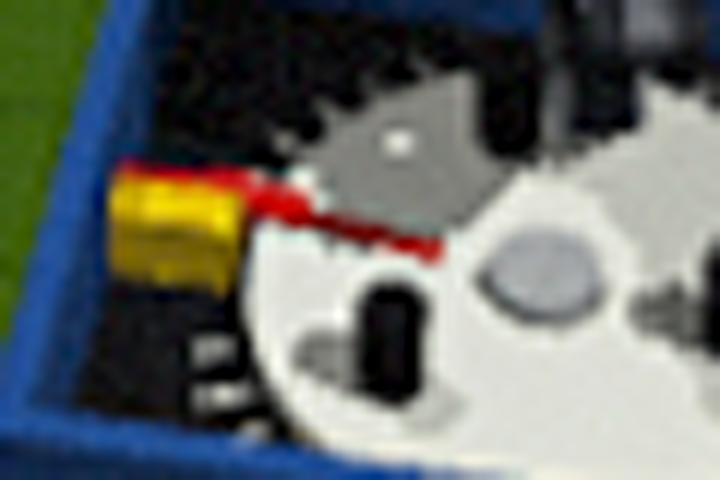

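>>> carry_out(moves=[[-0.001,0.005,0,0,-1],[-0.002,0.01,0,0,-1],[-0.002,0.01,0,0,-1]])

```text
clock: 11.85
eef_pos: [0.4652, 0.1368, 0.0872]
tool_rot: [0.604, 0.797, -0.001, -0.001]
ft_force: [-6.0, 1.5, 3.0]
grip_width: -0.0003
```

>>> carry_out(moves=[[-0.001,0.005,0,0,-1],[-0.001,0.01,0,0,-1],[-0.001,0.01,0,0,-1]])

```text
clock: 12.15
eef_pos: [0.4653, 0.1368, 0.0872]
tool_rot: [0.604, 0.797, -0.001, -0.001]
ft_force: [-7.8, 1.0, 4.7]
grip_width: -0.0001
```

>>> carry_out(moves=[[0,0.005,0,0,-1],[0,0.01,0,0,-1],[0,0.01,0,0,-1],[0,0.01,0,0,-1]])

```text
clock: 12.55
eef_pos: [0.4653, 0.1368, 0.0872]
tool_rot: [0.604, 0.797, -0.002, -0.002]
ft_force: [-9.8, 0.9, 6.2]
grip_width: 0.0001
```

>>> carry_out(moves=[[0,0,0,0,-1],[0,0,0,0,-1],[0,0,0,0,-1],[0,0,0,0,-1],[0,0,0,0,-1],[0,0,0,0,-1],[0,0,0,0,-1],[0,0,0,0,-1],[0,0,0,0,-1],[0,0,0,0,-1]])

```text
clock: 13.55
eef_pos: [0.4653, 0.1368, 0.0872]
tool_rot: [0.604, 0.797, -0.002, -0.002]
ft_force: [-10.9, -0.8, 6.6]
grip_width: -0.0002
```

Run:
```python
from h import *
obs()
cv2.imwrite('pics/side7.png',imaging.camera('side')[:,:,::-1])
crop('pics/side7.png','pics/s7.png',290,205,350,265,10)
cv2.imwrite('pics/w7.png',imaging.camera('wrist')[:,:,::-1])
```

```text
{'clock': np.float64(13.55), 'eef_pos': array([0.4653, 0.1368, 0.0872]), 'tool_rot': array([ 0.6037,  0.7972, -0.0021, -0.002 ]), 'ft_force': array([-10.9276,  -0.83  ,   6.6343]), 'grip_width': np.float64(-0.0002), 'joint_pos': array([ 2.855e-01,  3.609e-01, -3.039e-01,  9.116e-01,  7.000e-04,
        1.090e-02])}
```

View pics/s7.png

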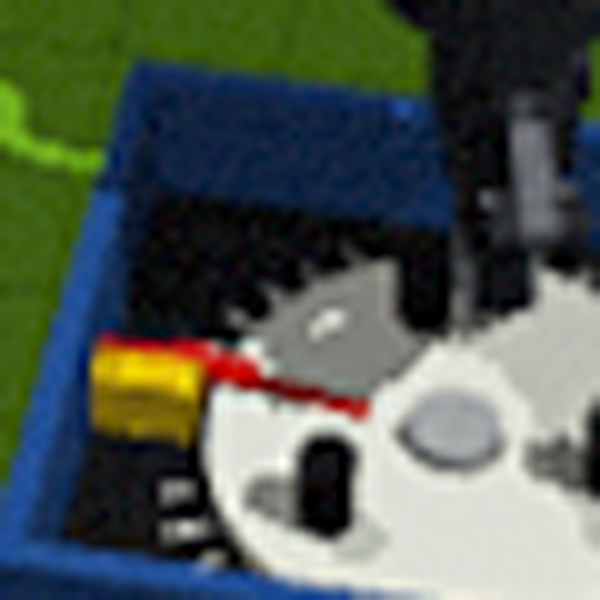

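View pics/w7.png

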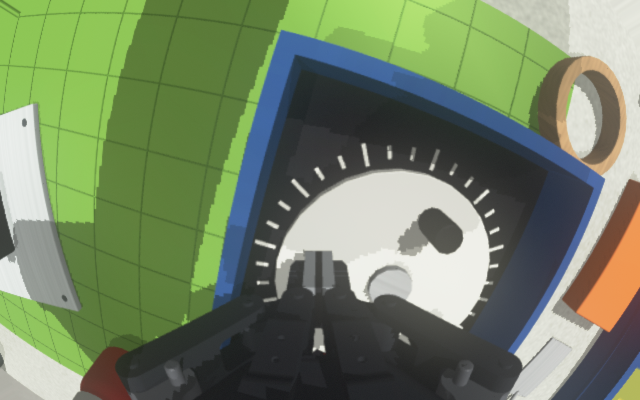

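```bash
python3 - <<'E'
from h import *
S=model('side')
for nm,p,z in (('tab',(232,368),.057),('tab2',(215,360),.057),('p1',(322,440),.081),('facetop',(200,352),.066)):
    d=onz('side',uc(p,290,205,10),z,S)[:2]-C; print(nm,np.degrees(np.arctan2(d[1],d[0])),np.hypot(*d))
# predicted
for a in (-9,-10.8,-13):
  t=np.radians(a); print(a,[ (proj('side',[C[0]+r*np.cos(t+b),C[1]+r*np.sin(t+b),z],S)[0]-[290,205])*10 for r,b,z in((.074,0,.057),(.020,0,.055),(.044,np.pi/3,.081))])
im=cv2.imread('pics/w7.png')
E
python3 - <<'E'
import sys; sys.path.insert(0,'.')
from h import *
m=model('wrist')
t=np.radians(-10.8)
for b in (180,60,-60):
    print(b,proj('wrist',[C[0]+.044*np.cos(t+np.radians(b)),C[1]+.044*np.sin(t+np.radians(b)),.081],m))
E
```

```text
tab -10.754251364794946 0.06371046333867268
tab2 -11.681501429257384 0.06897908154957721
p1 42.51503738439292 0.04362152751480449
facetop -6.705183774349214 0.0710699321019915
-9 [array([188.60207859, 359.65569937]), array([381.33905064, 412.43560193]), array([331.91876297, 451.47773128])]
-10.8 [array([191.51930224, 353.47689933]), array([382.0719876 , 410.73380559]), array([328.34947327, 448.3612145 ])]
-13 [array([195.42143553, 346.04041506]), array([383.06252985, 408.68169485]), array([324.16725797, 444.44440737])]
180 [[447.62945858 240.45371614]]
60 [[429.08666807 358.51008711]]
-60 [[310.5908651  318.64590973]]
```

>>> carry_out(moves=[[0,-0.02,0,0,-1],[0,-0.06,0,0,-1],[0,-0.12,0,0,-1],[0,-0.18,0,0,-1],[0,-0.18,-0.2,0,-1],[0,-0.18,-0.5,0,-1],[0,-0.18,-0.8,0,-1],[0,-0.18,-1,0,-1],[0,-0.18,-1,0,-1]])

```text
clock: 14.55
eef_pos: [0.4533, 0.1329, 0.1907]
tool_rot: [0.604, 0.797, 0.003, 0.003]
ft_force: [0.6, -0.8, 0.3]
grip_width: 0.0001
```

>>> carry_out(moves=[[-0.25,0.05,0,0,1],[-0.5,0.05,0,0,1],[-0.75,0.05,0,0,1],[-1,0.05,0,0,1],[-1,0.05,0,0,1]])

```text
clock: 15.05
eef_pos: [0.483, 0.0351, 0.1862]
tool_rot: [0.605, 0.796, -0.001, 0.0]
ft_force: [0.9, -0.6, 0.2]
grip_width: 0.072
```

>>> carry_out(moves=[[-0.25,0.05,0,0,1],[-0.5,0.05,0,0,1],[-0.75,0.05,0,0,1],[-1,0.05,0,0,1],[-1,0.05,0,0,1]])

```text
clock: 15.55
eef_pos: [0.515, -0.0591, 0.1863]
tool_rot: [0.605, 0.796, -0.0, 0.0]
ft_force: [-0.3, -0.2, -0.5]
grip_width: 0.0852
```

Run:
```python
from h import *
obs();m=model('wrist');print(m)
cv2.imwrite('pics/w8.png',imaging.camera('wrist')[:,:,::-1])
cv2.imwrite('pics/top8.png',imaging.camera('top')[:,:,::-1])
cv2.imwrite('pics/side8.png',imaging.camera('side')[:,:,::-1])
a=cv2.resize(cv2.imread('pics/top8.png')[175:265,235:315],None,fx=5,fy=5,interpolation=3)
b=cv2.resize(cv2.imread('pics/side8.png')[215:305,300:380],None,fx=5,fy=5,interpolation=3)
cv2.imwrite('pics/ts8.png',np.hstack([a,b[:a.shape[0]]]))
```

```text
{'clock': np.float64(15.55), 'eef_pos': array([ 0.515 , -0.0591,  0.1863]), 'tool_rot': array([ 6.050e-01,  7.962e-01, -4.000e-04,  0.000e+00]), 'ft_force': array([-0.3396, -0.193 , -0.5393]), 'grip_width': np.float64(0.0852), 'joint_pos': array([-1.1390e-01,  3.1780e-01, -7.6800e-02,  1.1765e+00, -7.0000e-04,
       -3.8520e-01])}
{'fovy': 65.70646984690485, 'cx': 318.3133969700891, 'cy': 206.45973579965005, 'eye': array([ 0.43821077, -0.08031399,  0.30307882]), 'rotation': array([-0.09459348, -0.12265194,  0.78713592,  0.59701392])}
```

View pics/ts8.png

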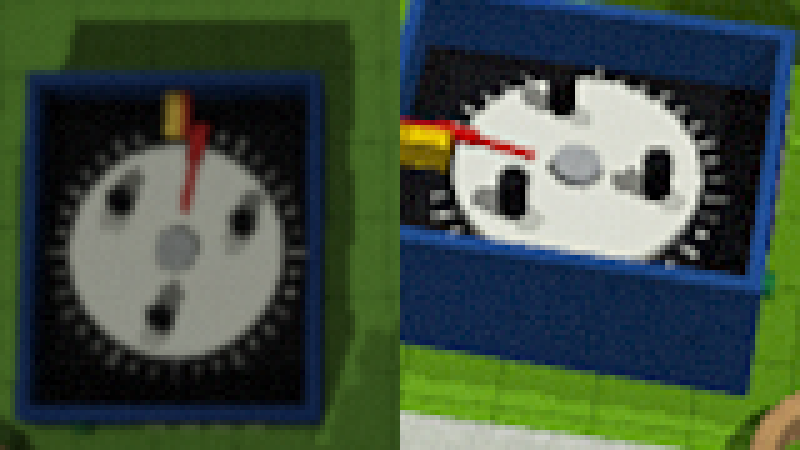

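View pics/w8.png

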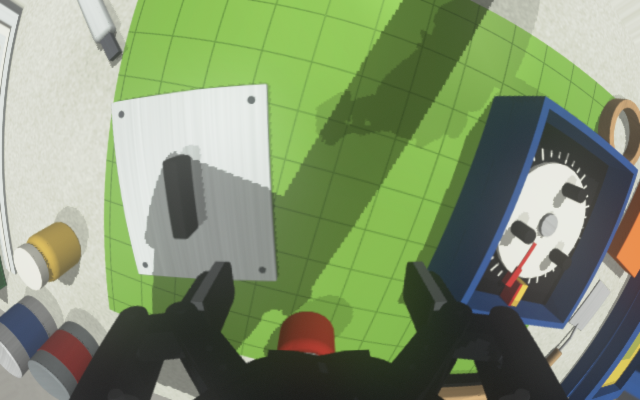

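Run:
```python
from h import *
crop('pics/top8.png','pics/t8.png',255,185,295,225,15)
crop('pics/w8.png','pics/w8c.png',480,220,560,320,7)
```

```text
(no output)
```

View pics/t8.png

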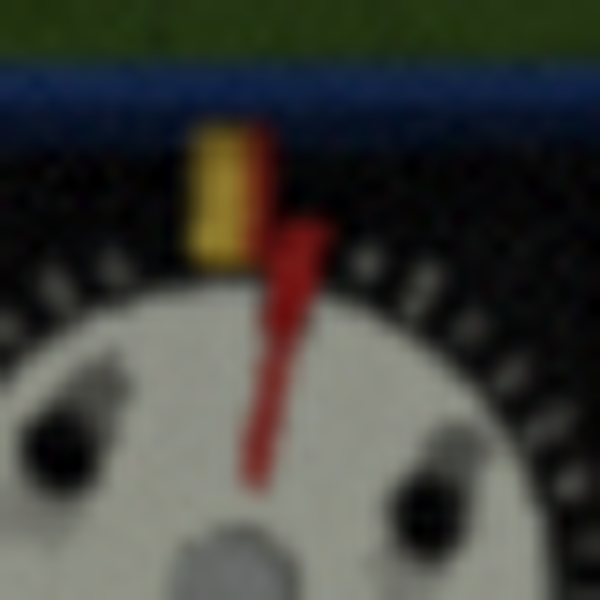

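View pics/w8c.png

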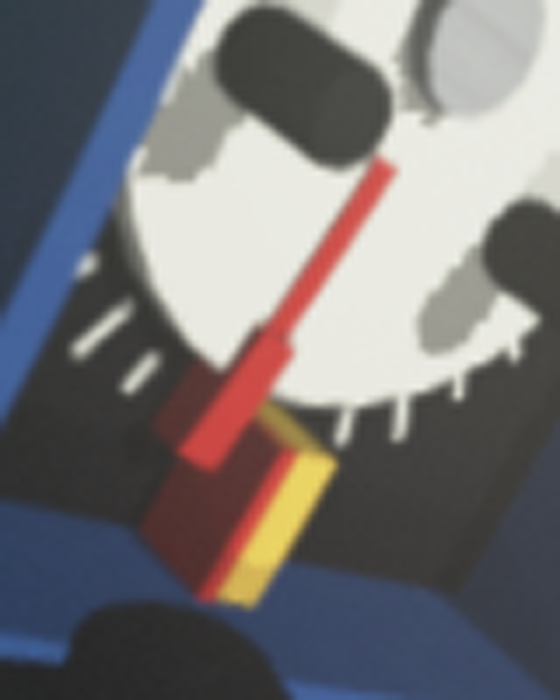

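>>> carry_out(moves=[[-0.25,0,0,0,1],[-0.5,0,0.1,0,1],[-0.75,0,0.25,0,1],[-1,0,0.4,0,1],[-1,0,0.4,0,1]])

```text
clock: 16.2
eef_pos: [0.541, -0.1543, 0.1448]
tool_rot: [0.604, 0.797, -0.001, -0.002]
ft_force: [-0.8, 0.7, -0.7]
grip_width: 0.0853
```

>>> carry_out(moves=[[-0.2,0.01,0.2,0,1],[-0.38,0.01,0.4,0,1],[-0.38,0.01,0.5,0,1],[-0.38,0.01,0.5,0,1]])

```text
clock: 16.6
eef_pos: [0.5517, -0.1881, 0.0957]
tool_rot: [0.603, 0.797, -0.0, -0.002]
ft_force: [-0.5, 0.3, 0.3]
grip_width: 0.0855
```

Run:
```python
from h import *
o=obs();m=model('wrist')
cv2.imwrite('pics/w9.png',imaging.camera('wrist')[:,:,::-1])
p=[.5527,-.1918];q=.2744
for l in((.04,.009,.042),(.04,-.009,.042),(-.04,-.009,.042),(-.04,.009,.042),(.105,.09,.008),(-.105,.09,.008),(.105,-.09,.008),(-.105,-.09,.008)):
    print(l,proj('wrist',R.from_euler('z',q).apply(l)+[*p,0],m)[0].round(1))
Rt=R.from_quat(o['tool_rot']).as_matrix();print(Rt.T@(np.array([*p,.040])-o['eef_pos'])/.1)
```

```text
{'clock': np.float64(16.6), 'eef_pos': array([ 0.5517, -0.1881,  0.0957]), 'tool_rot': array([ 6.033e-01,  7.975e-01, -3.000e-04, -2.200e-03]), 'ft_force': array([-0.4633,  0.3124,  0.299 ]), 'grip_width': np.float64(0.0855), 'joint_pos': array([-3.2890e-01,  5.1800e-01, -1.9900e-02,  1.0372e+00,  7.0000e-04,
       -6.0430e-01])}
(0.04, 0.009, 0.042) [325.8 300. ]
(0.04, -0.009, 0.042) [298.7 299.8]
(-0.04, -0.009, 0.042) [295.6 181.2]
(-0.04, 0.009, 0.042) [327.4 181.2]
(0.105, 0.09, 0.008) [414.6 334. ]
(-0.105, 0.09, 0.008) [444.7  79.9]
(0.105, -0.09, 0.008) [213.1 333. ]
(-0.105, -0.09, 0.008) [182.2  80.5]
[-0.04052947  0.00139775  0.55714751]
```

View pics/w9.png

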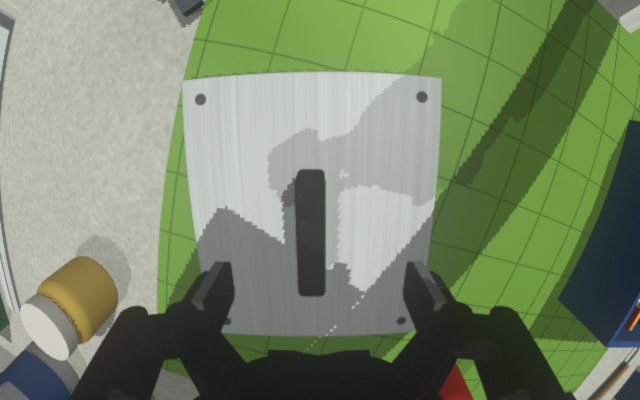

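>>> carry_out(moves=[[-0.01,0,0.15,0,1],[-0.02,0,0.3,0,1],[-0.02,0,0.45,0,1],[-0.02,0,0.54,0,1],[-0.02,0,0.54,0,1],[-0.02,0,0.54,0,1]])

```text
clock: 17.25
eef_pos: [0.5541, -0.1914, 0.0442]
tool_rot: [0.603, 0.797, 0.0, 0.0]
ft_force: [0.4, -0.6, 0.5]
grip_width: 0.0855
```

>>> carry_out(moves=[[0,0,0.06,0,1],[0,0,0.06,0,-1],[0,0,0.06,0,-1],[0,0,0.06,0,-1],[0,0,0.06,0,-1],[0,0,0.06,0,-1],[0,0,0.06,0,-1],[0,0,0.06,0,-1],[0,0,0.06,0,-1],[0,0,0.06,0,-1]])

```text
clock: 18.25
eef_pos: [0.554, -0.1921, 0.0376]
tool_rot: [0.604, 0.797, 0.0, 0.0]
ft_force: [0.0, -1.6, 2.4]
grip_width: 0.017
```

>>> carry_out(moves=[[0,0,-0.1,0,-1],[0,0,-0.25,0,-1],[0,0,-0.45,0,-1],[0,0,-0.65,0,-1],[0,0,-0.85,0,-1],[0,0,-1,0,-1],[0,0,-1,0,-1]])

```text
clock: 18.95
eef_pos: [0.5548, -0.192, 0.1396]
tool_rot: [0.604, 0.797, 0.001, 0.002]
ft_force: [-0.1, 0.2, -3.6]
grip_width: 0.017
```

>>> carry_out(moves=[[0,0,-0.15,0,-1],[0,0,-0.3,0,-1],[0,0,-0.45,0,-1],[0,0,-0.45,0,-1],[0,0,-0.45,0,-1]])

```text
clock: 19.45
eef_pos: [0.5531, -0.1916, 0.1812]
tool_rot: [0.604, 0.797, -0.0, -0.001]
ft_force: [0.5, 0.5, -3.7]
grip_width: 0.0167
```

Run:
```python
from h import *
o=obs()
m=model('wrist');cv2.imwrite('pics/w10.png',imaging.camera('wrist')[:,:,::-1])
cv2.imwrite('pics/top10.png',imaging.camera('top')[:,:,::-1])
cv2.imwrite('pics/side10.png',imaging.camera('side')[:,:,::-1])
crop('pics/side10.png','pics/s10.png',250,90,380,190,6)
```

```text
{'clock': np.float64(19.45), 'eef_pos': array([ 0.5531, -0.1916,  0.1812]), 'tool_rot': array([ 6.037e-01,  7.972e-01, -2.000e-04, -8.000e-04]), 'ft_force': array([ 0.5482,  0.4587, -3.7135]), 'grip_width': np.float64(0.0167), 'joint_pos': array([-3.3350e-01,  4.5010e-01,  1.0780e-01,  1.2301e+00,  1.0000e-04,
       -6.0800e-01])}
```

View pics/s10.png

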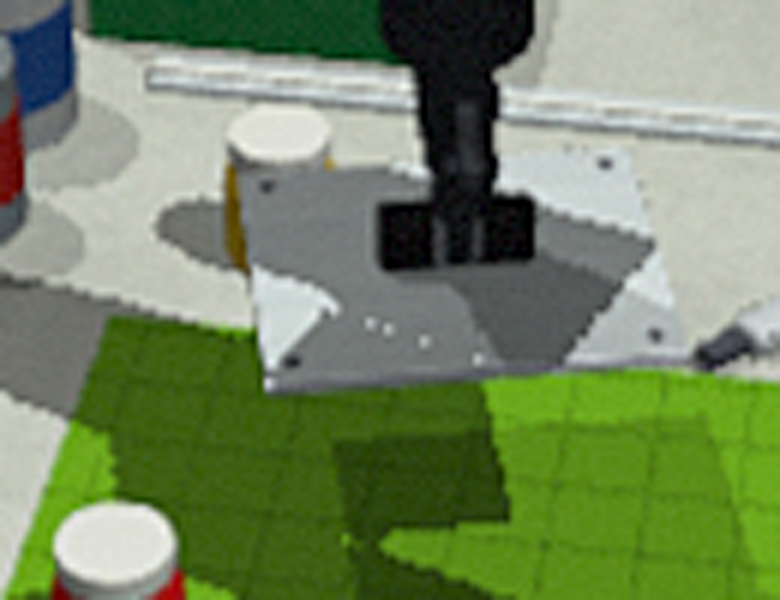

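View pics/w10.png

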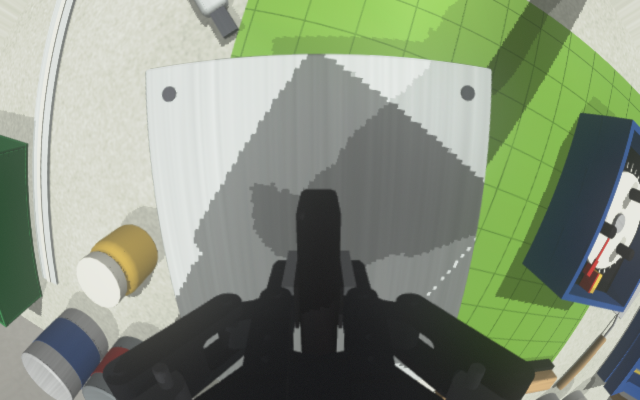

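>>> carry_out(moves=[[0.08,0,0,0,-1],[0.22,0.01,0,0,-1],[0.4,0.02,0,0,-1],[0.6,0.03,0,0,-1],[0.8,0.04,0,0,-1],[1,0.05,0,0,-1]])

```text
clock: 20.2
eef_pos: [0.5306, -0.0919, 0.1824]
tool_rot: [0.603, 0.798, 0.0, -0.0]
ft_force: [-0.0, 0.0, -2.4]
grip_width: 0.0172
```

>>> carry_out(moves=[[0.2,0.01,0,0,-1],[0.4,0.02,0,0,-1],[0.6,0.03,0,0,-1],[0.8,0.04,0,0,-1],[1,0.05,0,0,-1]])

```text
clock: 20.7
eef_pos: [0.508, 0.0056, 0.1825]
tool_rot: [0.603, 0.798, 0.0, -0.0]
ft_force: [0.5, -0.7, -2.2]
grip_width: 0.0173
```

>>> carry_out(moves=[[0.2,0.01,0,0,-1],[0.4,0.02,0,0,-1],[0.6,0.03,0,0,-1],[0.75,0.04,0,0,-1],[0.85,0.05,0,0,-1],[0.85,0.05,0,0,-1],[0.85,0.05,0,0,-1]])

```text
clock: 21.4
eef_pos: [0.4906, 0.0868, 0.1824]
tool_rot: [0.603, 0.797, -0.0, 0.0]
ft_force: [0.2, 0.2, -2.9]
grip_width: 0.0168
```

```bash
cat >> h.py <<'E'
def to(p):
    o=obs();Rt=R.from_quat(o['tool_rot']).as_matrix();print('tool shift/.1',(Rt.T@(np.array(p)-o['eef_pos'])/.1).round(3),'xang',np.arctan2(Rt[1,0],Rt[0,0]).round(4)); return o
E
python3 - <<'E'
from h import *
to([.4695,.1796,.1812])
E
```

```text
{'clock': np.float64(21.4), 'eef_pos': array([0.4906, 0.0868, 0.1824]), 'tool_rot': array([ 6.034e-01,  7.974e-01, -1.000e-04,  2.000e-04]), 'ft_force': array([ 0.2336,  0.2434, -2.9291]), 'grip_width': np.float64(0.0168), 'joint_pos': array([ 1.753e-01,  2.824e-01, -1.372e-01,  1.151e+00, -4.000e-04,
       -9.990e-02])}
tool shift/.1 [0.951 0.049 0.012] xang 1.846
```

>>> carry_out(moves=[[0.15,0.01,0,0.03,-1],[0.35,0.02,0,0.07,-1],[0.55,0.03,0,0.11,-1],[0.75,0.04,0,0.15,-1],[0.9,0.05,0,0.18,-1],[0.95,0.06,0.01,0.192,-1],[0.95,0.06,0.01,0.192,-1],[0.95,0.06,0.01,0.192,-1]])

```text
clock: 22.2
eef_pos: [0.4711, 0.1788, 0.1812]
tool_rot: [0.717, 0.697, -0.0, 0.0]
ft_force: [0.4, -0.1, -2.6]
grip_width: 0.0176
```

>>> carry_out(moves=[[0,0,0.1,0,-1],[0,0,0.2,0,-1],[0,0,0.3,0,-1],[0,0,0.36,0,-1],[0,0,0.36,0,-1],[0,0,0.36,0,-1],[0,0,0.36,0,-1]])

```text
clock: 22.9
eef_pos: [0.4712, 0.1798, 0.1457]
tool_rot: [0.717, 0.697, 0.0, 0.0]
ft_force: [-0.7, -0.3, -2.4]
grip_width: 0.0172
```

Run:
```python
from h import *
to([.4707,.1796,.1256])
cv2.imwrite('pics/w11.png',imaging.camera('wrist')[:,:,::-1])
cv2.imwrite('pics/top11.png',imaging.camera('top')[:,:,::-1])
cv2.imwrite('pics/side11.png',imaging.camera('side')[:,:,::-1])
crop('pics/side11.png','pics/s11.png',275,190,395,290,6)
crop('pics/top11.png','pics/t11.png',225,175,325,275,6)
```

```text
{'clock': np.float64(22.9), 'eef_pos': array([0.4712, 0.1798, 0.1457]), 'tool_rot': array([7.166e-01, 6.975e-01, 4.000e-04, 1.000e-04]), 'ft_force': array([-0.6958, -0.2863, -2.4057]), 'grip_width': np.float64(0.0172), 'joint_pos': array([ 0.3645,  0.3255, -0.1801,  1.0644,  0.    ,  0.3916])}
tool shift/.1 [-0.002 -0.005  0.201] xang 1.5437
```

View pics/s11.png

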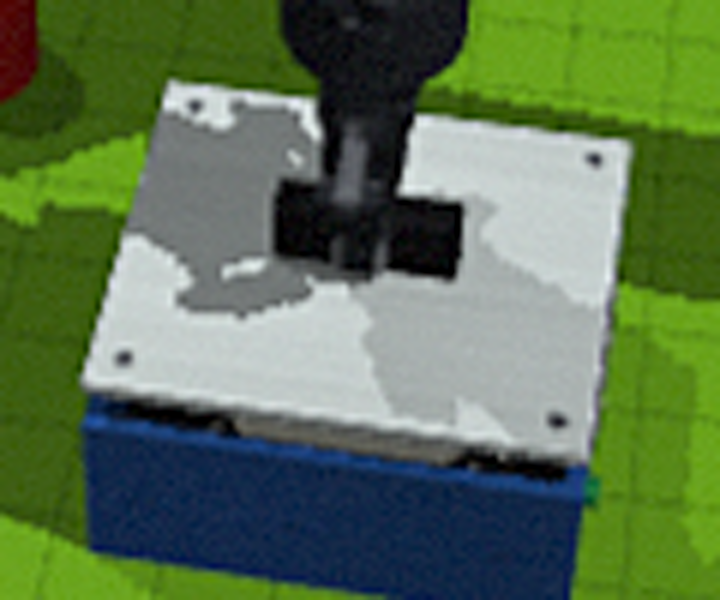

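View pics/t11.png

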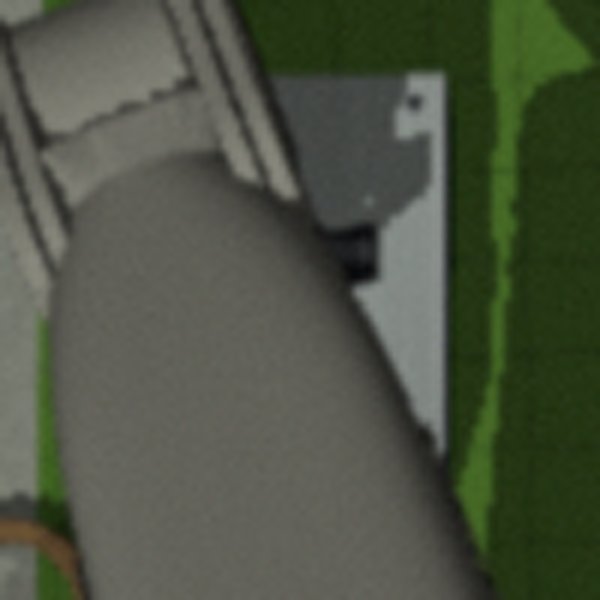

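View pics/w11.png

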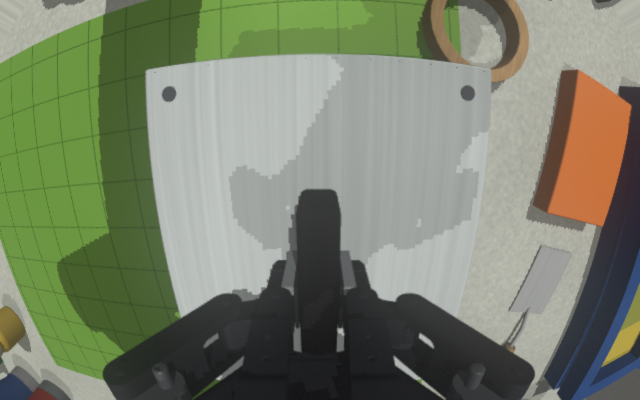

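Run:
```python
from h import *
S=model('side');T=model('top')
z=.1161
q=[('side',S,uc(p,275,190,6),l) for p,l in (((82,384),(.105,.09,z)),((167,82),(.105,-.09,z)),((632,143),(-.105,-.09,z)),((584,455),(-.105,.09,z)))]
x,r=fit(q,[.47,.18,-.03],0);print(x.round(4),r.round(1).tolist())
q.append(('top',T,uc((446,72),225,175,6),(.105,-.09,z)))
x,r=fit(q,[.47,.18,-.03],0);print(x.round(4),r.round(1).tolist())
```

```text
[ 0.4708  0.1801 -0.0252] [[-0.7, -0.2], [0.0, -0.1], [-0.2, -0.1], [0.9, 0.3]]
[ 0.4709  0.1801 -0.0249] [[-0.7, -0.2], [0.0, -0.1], [-0.2, -0.1], [0.8, 0.3], [-0.0, 0.1]]
```

>>> carry_out(moves=[[-0.004,-0.012,0.04,0,-1],[-0.004,-0.012,0.08,0,-1],[-0.004,-0.012,0.12,0,-1],[-0.004,-0.012,0.15,0,-1],[-0.004,-0.012,0.17,0,-1],[-0.004,-0.012,0.18,0,-1],[-0.004,-0.012,0.18,0,-1],[-0.004,-0.012,0.18,0,-1]])

```text
clock: 23.85
eef_pos: [0.4698, 0.1793, 0.1274]
tool_rot: [0.717, 0.697, 0.0, 0.0]
ft_force: [-0.1, 0.4, -1.9]
grip_width: 0.0173
```

>>> carry_out(moves=[[0,0,0.005,0,-1],[0,0,0.01,0,-1],[0,0,0.015,0,-1],[0,0,0.015,0,-1]])

```text
clock: 24.25
eef_pos: [0.4696, 0.1792, 0.1257]
tool_rot: [0.717, 0.697, -0.0, -0.0]
ft_force: [-0.6, 0.0, -2.3]
grip_width: 0.0173
```

>>> carry_out(moves=[[0,0,0.005,0,-1],[0,0,0.01,0,-1],[0,0,0.01,0,-1],[0,0,0.01,0,-1]])

```text
clock: 24.65
eef_pos: [0.4697, 0.1793, 0.1256]
tool_rot: [0.717, 0.697, 0.0, 0.0]
ft_force: [-3.3, -0.4, 5.3]
grip_width: 0.0172
```

Run:
```python
from h import *
obs()
cv2.imwrite('pics/side12.png',imaging.camera('side')[:,:,::-1])
crop('pics/side12.png','pics/s12.png',275,190,395,290,6)
```

```text
{'clock': np.float64(24.65), 'eef_pos': array([0.4697, 0.1793, 0.1256]), 'tool_rot': array([7.166e-01, 6.974e-01, 3.000e-04, 1.000e-04]), 'ft_force': array([-3.3059, -0.4355,  5.2871]), 'grip_width': np.float64(0.0172), 'joint_pos': array([ 0.3646,  0.3429, -0.2131,  1.0141, -0.    ,  0.3918])}
```

View pics/s12.png

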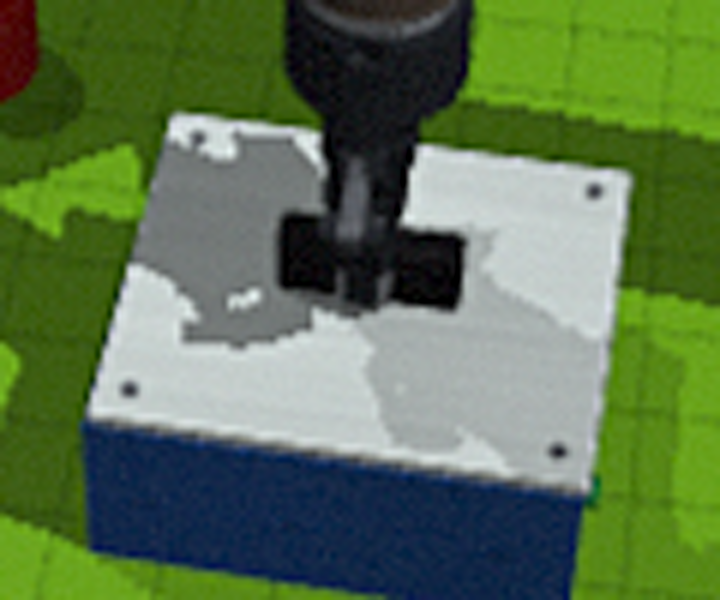

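>>> carry_out(moves=[[0,0,-0.008,0,-1],[0,0,-0.008,0,-0.6],[0,0,-0.008,0,-0.2],[0,0,-0.008,0,0.2],[0,0,-0.008,0,0.5],[0,0,-0.008,0,0.5],[0,0,-0.008,0,0.5],[0,0,-0.008,0,0.5]])

```text
clock: 25.5
eef_pos: [0.4697, 0.1793, 0.1256]
tool_rot: [0.717, 0.697, 0.0, 0.0]
ft_force: [-0.9, -0.2, -0.6]
grip_width: 0.0641
```

>>> carry_out(moves=[[0,0,-0.05,0,0.5],[0,0,-0.15,0,0.5],[0,0,-0.3,0,0.5],[0,0,-0.5,0,0.5],[0,0,-0.75,0,0.5],[0,0,-1,0,0.5],[0,0,-1,0,0.5]])

```text
clock: 26.2
eef_pos: [0.472, 0.1801, 0.2304]
tool_rot: [0.717, 0.697, 0.004, 0.002]
ft_force: [-0.4, -0.0, 0.4]
grip_width: 0.0639
```

>>> carry_out(moves=[[-0.25,0,0,0,0.5],[-0.5,0,0,0,0.5],[-0.75,0,0,0,0.5],[-1,0,0,0,0.5],[-1,0,0,0,0.5]])

```text
clock: 26.7
eef_pos: [0.4665, 0.0771, 0.2256]
tool_rot: [0.718, 0.696, -0.0, 0.0]
ft_force: [0.5, -0.0, 1.6]
grip_width: 0.0638
```

>>> carry_out(moves=[[-0.25,0,0,0,0.5],[-0.5,0,0,0,0.5],[-0.75,0,0,0,0.5],[-1,0,0,0,0.5],[-1,0,0,0,0.5],[-1,0,0,0,0.5]])

```text
clock: 27.3
eef_pos: [0.4643, -0.0204, 0.2256]
tool_rot: [0.717, 0.697, 0.0, -0.0]
ft_force: [-0.0, 0.3, 0.6]
grip_width: 0.0642
```

Run:
```python
from h import *
obs()
cv2.imwrite('pics/side13.png',imaging.camera('side')[:,:,::-1])
cv2.imwrite('pics/top13.png',imaging.camera('top')[:,:,::-1])
crop('pics/side13.png','pics/s13.png',275,190,395,290,6)
crop('pics/top13.png','pics/t13.png',225,175,325,275,6)
```

```text
{'clock': np.float64(27.3), 'eef_pos': array([ 0.4643, -0.0204,  0.2256]), 'tool_rot': array([ 7.169e-01,  6.971e-01,  2.000e-04, -3.000e-04]), 'ft_force': array([-0.0107,  0.2864,  0.5607]), 'grip_width': np.float64(0.0642), 'joint_pos': array([-4.4300e-02,  1.8780e-01, -1.4380e-01,  1.2393e+00,  7.0000e-04,
       -1.6300e-02])}
```

View pics/s13.png

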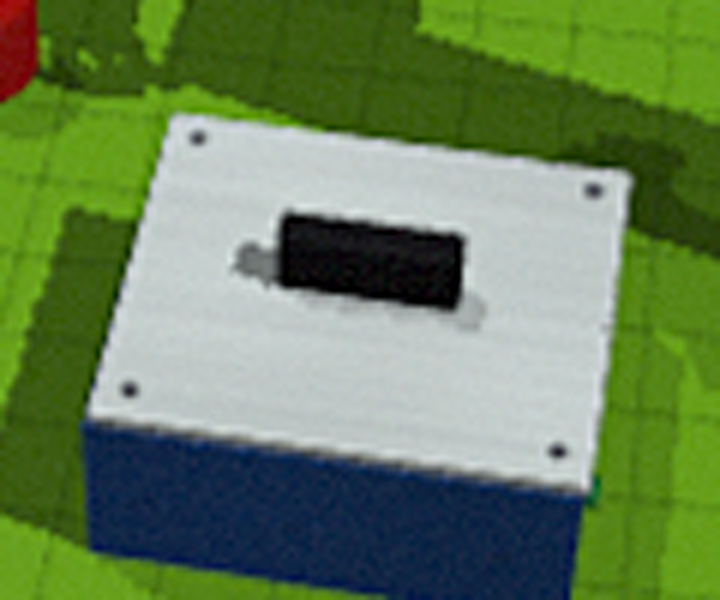

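View pics/t13.png

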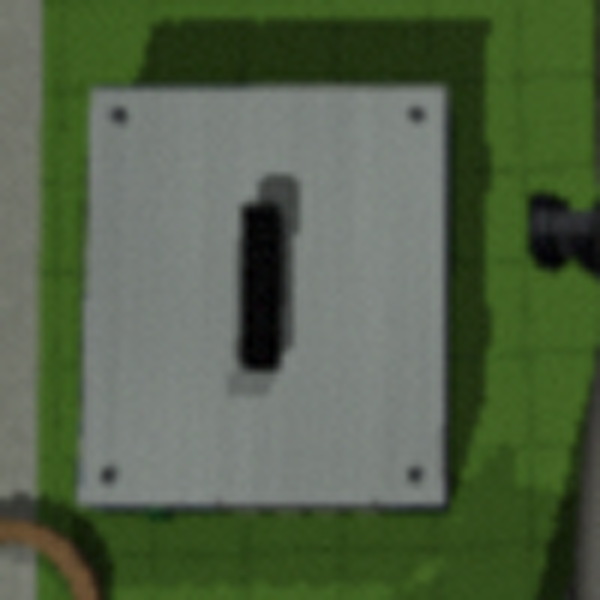

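View pics/top13.png

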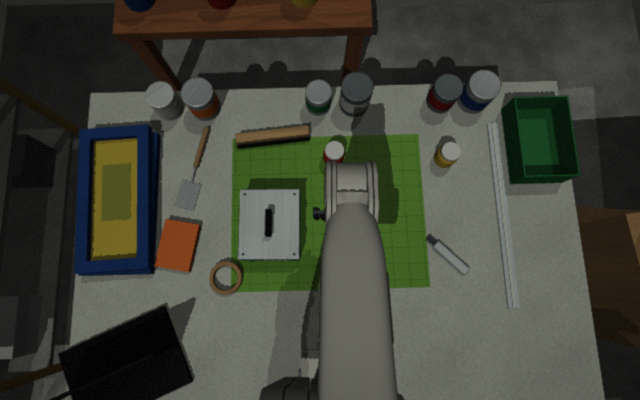

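Run:
```python
from h import *
S=model('side');T=model('top');z=.096
L=((.105,.09,z),(.105,-.09,z),(-.105,-.09,z),(-.105,.09,z))
a=[('top',T,uc(p,225,175,6),l) for p,l in zip(((91,87),(447,86),(447,506),(79,505)),L)]
b=[('side',S,uc(p,275,190,6),l) for p,l in zip(((87,415),(172,115),(632,175),(590,485)),L)]
for q in (a,b,a+b):
    x,r=fit(q,[.47,.18,-.03],0);print(x.round(4),r.round(1).tolist())
```

```text
[ 0.4687  0.1796 -0.0222] [[0.1, -0.1], [0.1, -0.2], [-0.1, -0.1], [-0.1, 0.3]]
[ 0.4686  0.1799 -0.0216] [[-0.2, 0.0], [0.0, -0.3], [-0.1, -0.3], [0.3, 0.5]]
[ 0.4686  0.1797 -0.0219] [[0.0, -0.0], [0.1, -0.1], [-0.1, -0.0], [-0.2, 0.3], [-0.2, -0.1], [0.0, -0.3], [-0.1, -0.3], [0.2, 0.4]]
```

```bash
python3 -c "
from h import *
obs();print(order.job_done())"
```

```text
{'clock': np.float64(27.4), 'eef_pos': array([ 0.4643, -0.0198,  0.2256]), 'tool_rot': array([ 7.163e-01,  6.978e-01,  2.000e-04, -2.000e-04]), 'ft_force': array([ 0.2507, -0.0952,  0.9434]), 'grip_width': np.float64(0.0639), 'joint_pos': array([-4.2900e-02,  1.8780e-01, -1.4380e-01,  1.2393e+00,  5.0000e-04,
       -1.6700e-02])}
the job is handed in; nothing more can be done
None
```

The dial is at its zero stop and the cover lies on the counter. I handed the job in at 27.4 s; no verdict is reported.

**Dial:** I pushed it counter-clockwise by post 3 with the shut fingers, about 210°. I leant on it at the stop with about 10–11 N for a little over a second. Once the fingers had backed off, the top picture showed the tab against the red face, to within about 1 mm.

**Cover:** I took it by the grip bar, carried it level, lowered it in small steps until it touched (about 5 N), and released it. The final top and side pictures agree. They put its centre about 1 mm and its edges about 0.005 rad from the counter's.

**Other things on the table:** the last top picture shows no visible shift of the bystanders. I did not measure each one.

**Checks that disagreed or fell short:**
- **Stop stiffness:** at the stop the tool moved only about 0.3 mm as the force rose from 2.5 to 11 N, stiffer than the 6 N/mm given.
- **Upward force:** the sensor also read 6.6 N upward during the lean. I took it to be friction on the post. The finger position fits contact with the post only.
- **Wrist camera:** it sat about 5 pixels off its model, so I used the top and side cameras for the placing.

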